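Read the label of the regulator in the vise

TASK

Lift the upright hand-held code reader out of its dock and aim its window straight down at the square label on the regulator housing that is gripped in the vise, the window about 60 mm above the label. Hold it still there for two seconds, then stand it back upright in its dock and let go. Do not touch the vise or its housing, and leave the spare housing, which carries the same kind of label, where it lies.

Things in the scene. Friction and masses are not known exactly. Their poses are not given: they have to be found in the camera images.
- reader_center (a point): centre (half-way up) of the code reader standing upright in a fixed low dock: grey rounded block 34 mm (its x) by 46 mm (its y), 88 mm tall, rubber nose at its foot, 0.16 kg. z points up; its window is the underside, 44 mm below this point. It stands 6 mm above the worktop in the middle of the dock, whose rim is 16 mm high, with 10 mm play all round. Grip it across the 34 mm from above, 15 to 25 mm below its top
- job_label (a point): middle of the square white paper label with black code pattern, 26 mm wide, lying level on top of the round black housing (66 mm across) in the vise; 109 mm above the worktop; z points up
- vise: small fixed aluminium vise with white plastic-faced jaws and the black housing between them; base 130 mm (x) by 100 mm (y), screw handle out to 72 mm at -x; jaw tops 90 mm high, the housing's top, the highest point, 109 mm; the housing's inlet pipe reaches 60 mm out at +y. Origin at the middle of its underside, z up
- spare_label (a point): middle of the same kind of label on a loose spare housing of the same shape lying on the worktop, 47 mm above it; z points up. It is not to be read or moved
- reader: the same code reader, with its origin at the middle of its underside, which is the reading window; axes as for its centre

How it is judged (in metres and radians):
On the way:
1. the reader is held still, window straight down, 35 to 85 mm above the label of the housing in the vise and in line with it within 18 mm (x of job_label in the frame of reader_center between -0.018 and 0.018 m and y of job_label in the frame of reader_center between -0.018 and 0.018 m and z of job_label in the frame of reader_center between -0.129 and -0.079 m and angle between reader_center's own z axis and vertical below 0.2 rad and distance of spare_label from where it was at the start of the episode below 0.02 m and linear speed of reader below 0.02 m/s and angular speed of reader below 0.2 rad/s), for 1.5 s.
At the end, for the whole second after the job is handed in: the reader stands upright on the dock floor again, its centre within 20 mm of where it started and below 55 mm, tilted less than 0.1 rad, at rest and released; the spare housing lies within 20 mm of where it lay (distance of each of reader_center, spare_label from where it was at the start of the episode below 0.02 m and height (world z) of reader_center below 0.055 m and angle between reader_center's own z axis and vertical below 0.1 rad and linear speed of reader below 0.02 m/s and angular speed of reader below 0.2 rad/s); the robot touches nothing.
It fails at once if the vise or its housing is touched by anything with more than 2 N (contact force between vise and anything else above 2 N).
It also fails if it takes over 58 s, if anything falls off the work surface, if the arm or the gripper's body presses on something with over 40 N, if the wrist force passes 120 N, or if a joint passes its speed limit or range.

ROBOT

A 7-joint arm with a two-finger parallel gripper is mounted at the origin on the work surface. World frame = base frame: x ahead of the robot, y to its left, z up, the work surface at z = 0. Lengths are in m, angles in degrees, forces in N, time in s.
With the tool pointing down it reaches from about 0.425 to 0.875 m from the base axis. Payload 4.7 kg.
Tool frame: the origin (TCP) lies midway between the tips of the shut fingers; the grasp point (between the pads) lies env.grip_point_offset behind it (env.grip_point_offset is the distance from the TCP to the grasp point, in m); z points along the fingers, y is the line along which they close (so a half turn about z gives the same grasp; the last joint's range is limited). The gripper opens to 87 mm and grips with 3 to 60 N. Pads are 19 mm wide; open, the fingers measure 117 mm over their backs; the gripper's body (75 mm by 190 mm) begins 51 mm behind the grasp point.
Start: joints at [0.808, 18.392, -4.016, 83.108, 1.295, 78.541, -3.26], TCP at [0.65, -0, 0.223] pointing down, gripper open.
Joint ranges: [-163.93, 163.93], [-17.29, 119.83], [-79.2, 71.16], [3.27, 140.29], [-89.18, 269.18], [5.43, 117.66], [-154.24, 154.24]. Speed limits (degrees/s): [147.25, 147.25, 180, 180, 180, 180, 180].

INTERFACE

Orientations are given as [roll, pitch, yaw] about the fixed x, y, z axes, in that order (R = Rz(yaw) Ry(pitch) Rx(roll)).
In Python, from cell import env gives the robot as it stands.
- The arm moves only by the shell command python3 -m creep 'ROWS' [FORCE]. ROWS is a JSON object of lists of equal length, an entry for each row: "translation": the shift along the tool's x, y, z in units of 0.08 m (1.0 is 0.08 m), a list of three; "turn": the turn, a rotation vector about the tool's x, y, z in units of 180 degrees (1.0 is 180 degrees), a list of three; "grip": the opening, from 0 (shut) to 1 (fully open). In form: {"translation": [[x, y, z], ...], "turn": [[ax, ay, az], ...], "grip": [grip, ...]}. A call has 1 to 5 rows; each row shifts and turns the commanded pose from where the row before left it, along the tool's axes as they then stand; what a row does not reach is not made up. A row lasts 1/8 s, in which the tool goes at most 62.5 mm and 10.7 degrees, less where a joint would pass 70% of its speed; a pose out of reach is approached as far as the arm can. A call with a number of a shift or a turn outside -1 to 1 is refused whole. A call with a gripper value outside its range is refused whole. The fingers move at their own pace and stop on an object; FORCE is the grip in N (left out, the last holds). Time passes only in rows, so rows that do not move let the fingers close. It gives the time, the measured TCP pose, the force, the opening and the grip force at its end, in the units of the state.
- env.get_obs(): the state, without advancing time (a new reading comes with each control period).
- env.read_camera(name): name is "scene" or "side" or "wrist"; returns a dict with "frame" (480x640x3 uint8, red, green, blue), "z_map" (480x640 float32, m along the optical axis (not along the pixel's ray), 0 where there is no reading), "K" (3x3 intrinsics, pixels), "rvec" (rotation vector, rad) and "tvec" (3), from world to camera coordinates, as OpenCV has them. Camera axes: x right, y down, z forward; pixel columns grow to the right and rows downward; lengths in m; the calibration is good to about 2 mm. A picture is of the moment at which its call begins.
- env.sign_off(): hands the job in; it is judged then, once.
The state is a dict: "time_s": time; "qpos": joint angles; "joint_velocities": joint speeds; "effort": joint torques, N m; "tool_pos": TCP position; "tool_rot": TCP orientation; "force": force on the tool from outside, world axes, zero at the start; "wrist_torque": the same for the moment, N m; "grip_width": finger opening in m; "grasp_force": force on a finger pad.
Only numpy, scipy, OpenCV 4.12 (cv2) and the standard library are available. Lean on these libraries where they do the work, as an engineer would, in place of code of your own. Each camera call takes 0.05 s, during which the arm holds its last target. There are 200 camera calls.

## Working session

There is one attempt and no reset: what is moved stays moved. The work goes in short steps, Python scripts to look and compute and a shell command to move; the robot and the scene stay as the last step left them, time stands still between calls to the robot, and variables do not carry over. Pictures are saved under pics/ and viewed, at most 10 in all, crops included, and the job is handed in when it is done.

```bash
mkdir -p pics
cat > h.py <<'E'
from cell import env
import numpy as np, cv2
def cam(n):
    d=env.read_camera(n); d['R']=cv2.Rodrigues(np.array(d['rvec'],float))[0]; d['t']=np.array(d['tvec'],float).ravel(); return d
def cloud(d):
    z=d['z_map']; v,u=np.mgrid[:480,:640]; K=d['K']
    p=np.stack([(u-K[0,2])/K[0,0]*z,(v-K[1,2])/K[1,1]*z,z],-1)
    w=(p-d['t'])@d['R']; w[z==0]=np.nan; return w
def save(d,f): cv2.imwrite('pics/'+f,d['frame'][:,:,::-1])
E
python3 - <<'E'
from h import *
print(env.grip_point_offset, env.get_obs())
for n in ['scene','side']:
    d=cam(n); save(d,n+'0.png'); np.savez(n+'0.npz',w=cloud(d),f=d['frame']); print(n,-d['R'].T@d['t'])
E
```

```text
0.0187 {'time_s': 0.0, 'qpos': array([ 0.80765619, 18.43944812, -4.01449018, 83.17471992,  1.29376982,
       78.53810029, -3.26082169]), 'joint_velocities': array([ 0.02024224,  0.01725677, -0.11406586,  0.015912  , -0.05026907,
       -0.10023768, -0.12066867]), 'effort': array([-2.58547143e-04, -4.91284704e+01, -4.03903294e-01, -3.12526345e+01,
       -6.40594075e-02,  4.37659642e-02,  1.61017233e-04]), 'tool_pos': array([ 6.49463791e-01, -5.13168463e-05,  2.21458526e-01]), 'tool_rot': array([-1.79892898e+02,  4.72311358e-03,  9.00000384e+01]), 'force': array([ 0.21956357, -0.21559503, -0.14917497]), 'wrist_torque': array([-0.0560742 , -0.03891571, -0.00991129]), 'grasp_force': 0.0, 'grip_width': 0.08698204802000398}
scene [0.92044487 0.37097388 0.60191601]
side [0.25109917 0.42662711 0.67296298]
```

View pics/scene0.png

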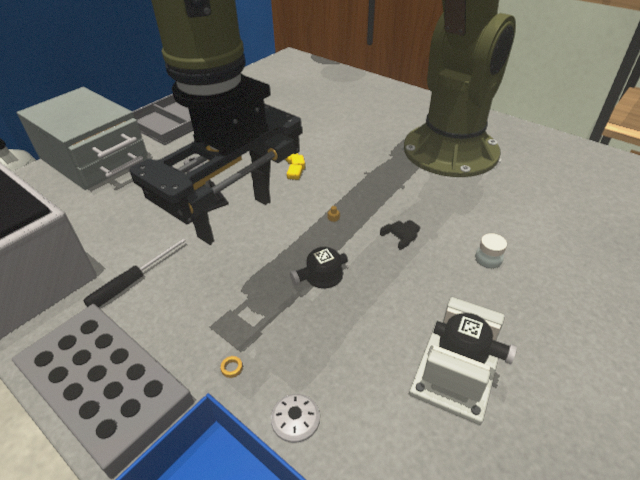

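View pics/side0.png

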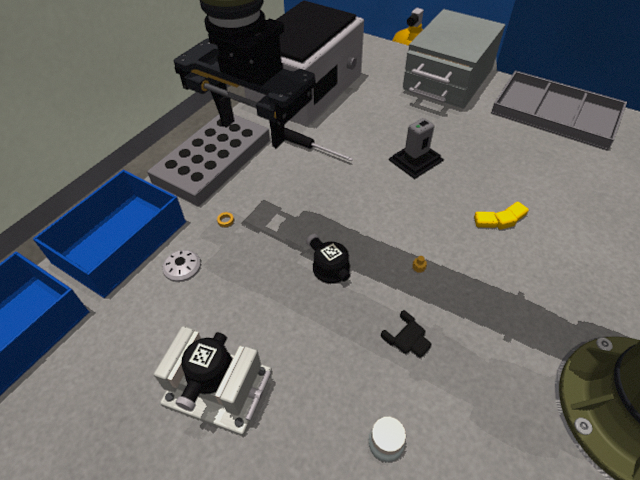

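The scene picture shows the vise with its label at (470,327) and the spare label at (323,257). The side picture shows the vise label at (203,355), the spare at (332,252) and the grey reader in its black dock at (420,137). The gripper hides the reader from the scene camera.

Run:
```python
import numpy as np, cv2
for n,j,s in [('scene',(470,327),(323,257)),('side',(203,355),(332,252))]:
    D=np.load(n+'0.npz'); w=D['w']; g=cv2.cvtColor(D['f'],cv2.COLOR_RGB2GRAY)
    for nm,(u,v),hz in [('job',j,.109),('spare',s,.047)]:
        W=w[v-25:v+25,u-25:u+25]; m=(abs(W[...,2]-hz)<.006)
        P=W[m&(g[v-25:v+25,u-25:u+25]>120)]
        r=cv2.minAreaRect((P[:,:2]*1000).astype(np.float32)); print(n,nm,len(P),r,np.median(P[:,2]))
    x0=np.nanmedian(w[j[1]-3:j[1]+3,j[0]-3:j[0]+3],(0,1))
    d=np.hypot(w[...,0]-x0[0],w[...,1]-x0[1])
    V=w[(d<.11)&(w[...,2]>.08)]; print('tall nr vise',V.min(0),V.max(0))
w=np.load('side0.npz')['w']
W=w[100:180,380:450].reshape(-1,3)
print(W[np.nanargmax(W[:,2])])
for lo,hi in [(.085,.1),(.03,.084),(.011,.02)]:
    P=W[(W[:,2]>lo)&(W[:,2]<hi)]; print(lo,len(P),P.min(0),P.max(0),cv2.minAreaRect((P[:,:2]*1000).astype(np.float32)))
im=np.load('side0.npz')['f'][90:185,370:470,::-1]; cv2.imwrite('pics/rd.png',cv2.resize(im,None,fx=5,fy=5))
```

```text
scene job 336 ((522.0752563476562, 285.74688720703125), (38.91077423095703, 38.017791748046875), 13.849844932556152) 0.10891955445707774
scene spare 157 ((497.7982482910156, 17.16799545288086), (28.9257755279541, 26.719453811645508), 66.98162078857422) 0.0469758300550476
tall nr vise [0.46261938 0.23746682 0.08000057] [0.59216297 0.34677163 0.11168931]
side job 308 ((528.2532348632812, 286.04705810546875), (27.927263259887695, 27.195165634155273), 12.096681594848633) 0.10848433085199843
side spare 146 ((497.9891357421875, 17.091121673583984), (28.37610626220703, 28.305156707763672), 64.0838851928711) 0.04674555297505817
tall nr vise [0.46262325 0.23741998 0.08000743] [0.59113774 0.34713186 0.11214003]
[ 0.49617485 -0.31458517  0.09656372]
0.085 293 [ 0.46866816 -0.33861911  0.08501736] [ 0.51127777 -0.29084762  0.09656372] ((490.253662109375, -315.18951416015625), (47.484413146972656, 34.372802734375), 67.77809143066406)
0.03 541 [ 0.46877969 -0.49624073  0.03003394] [ 0.52427459 -0.28745346  0.08375956] ((495.4848937988281, -391.8735656738281), (45.89982986450195, 209.4120635986328), 3.321499824523926)
0.011 332 [ 0.44617678 -0.53235759  0.01102937] [ 0.53255794 -0.26859389  0.01997419] ((482.063720703125, -399.74591064453125), (259.54632568359375, 82.11395263671875), 85.09081268310547)
```

View pics/rd.png

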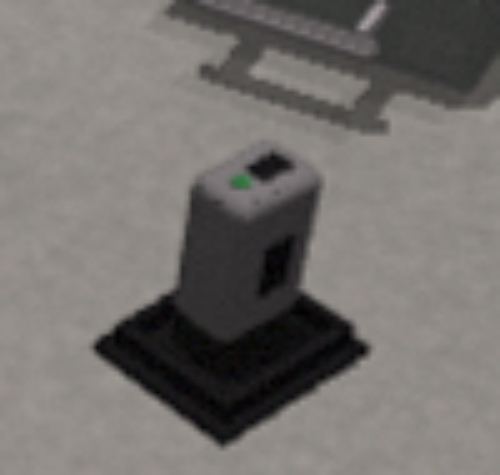

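The crop shows the reader upright in its square dock, with its grey top at about (258,180). From the depth points the top is at about (0.490, -0.315), with the 46 mm axis near 68° in the world. The label is at about (0.528, 0.286). I'll go above the reader now.

```bash
python3 -m creep '{"translation": [[-0.4,-0.2,0],[-0.4,-0.2,0],[-0.4,-0.2,0],[-0.4,-0.2,0],[-0.4,-0.2,0]], "turn": [[0,0,0],[0,0,0],[0,0,0],[0,0,0],[0,0,0]], "grip": [1,1,1,1,1]}'
python3 -m creep '{"translation": [[-0.4,-0.2,0],[-0.4,-0.2,0],[-0.4,-0.2,0],[-0.4,-0.2,0],[-0.35,-0.2,0]], "turn": [[0,0,0],[0,0,0],[0,0,0],[0,0,0],[0,0,0]], "grip": [1,1,1,1,1]}'
python3 -m creep '{"translation": [[0,0,0],[0,0,0],[0,0,0],[0,0,0],[0,0,0]], "turn": [[0,0,0.041],[0,0,0.041],[0,0,0.041],[0,0,0],[0,0,0]], "grip": [1,1,1,1,1]}'
cat > look.py <<'E'
from h import *
import sys
d=cam('wrist'); save(d,sys.argv[1]); w=cloud(d); o=env.get_obs()
print(o['time_s'],o['tool_pos'],o['tool_rot'])
dist=np.hypot(w[...,0]-.49,w[...,1]+.315)
for m in [(w[...,2]>.085)&(w[...,2]<.1)&(dist<.05),(w[...,2]>.01)&(w[...,2]<.02)&(dist<.075)]:
    P=w[m]
    if len(P): print(len(P),P.min(0),P.max(0),cv2.minAreaRect((P[:,:2]*1000).astype(np.float32)))
E
python3 look.py w1.png
```

```text
time_s: 0.72
tool_pos: [0.5691, -0.161, 0.2221]
tool_rot: [-180.0, -0.0, 90.0]
force: [-0.1, -0.6, -0.1]
grip_width: 0.0871
grasp_force: 0.0
time_s: 1.35
tool_pos: [0.489, -0.3172, 0.2221]
tool_rot: [-180.0, -0.0, 90.0]
force: [0.6, 1.0, -0.2]
grip_width: 0.087
grasp_force: 0.0
time_s: 1.98
tool_pos: [0.4899, -0.3159, 0.2223]
tool_rot: [-180.0, -0.0, 68.0]
force: [-0.1, 0.0, 0.2]
grip_width: 0.0874
grasp_force: 0.0
2.025 [ 0.48994651 -0.31593482  0.22240826] [-1.79983624e+02 -1.19156228e-03  6.79594501e+01]
2957 [ 0.47102935 -0.34230626  0.08508469] [ 0.51518465 -0.29161601  0.09685207] ((493.1571960449219, -316.8727722167969), (45.97758483886719, 33.69826126098633), 68.66841888427734)
1913 [ 0.44840876 -0.36355505  0.0100055 ] [ 0.53475016 -0.26970008  0.01877967] ((491.5682678222656, -316.5657958984375), (78.06554412841797, 66.04784393310547), 71.07228088378906)
```

View pics/w1.png

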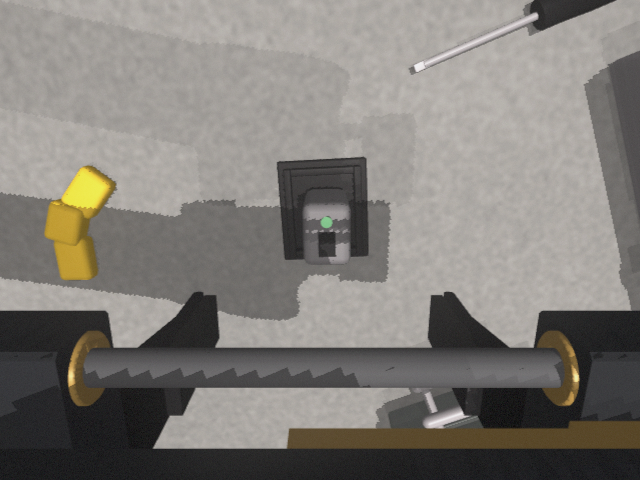

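The wrist view shows the reader's top at (327,227) inside the dock, centred between the fingers at (205,300) and (440,300) and square to them. It needs a correction of about 2 mm. I'll descend 166 mm and grip.

```bash
python3 -m creep '{"translation": [[0,0.03,0.3],[0,0,0.3],[0,0,0.3],[0,0,0.3],[0,0,0.3]], "turn": [[0,0,0],[0,0,0],[0,0,0],[0,0,0],[0,0,0]], "grip": [1,1,1,1,1]}' 20
python3 -m creep '{"translation": [[0,0,0.2],[0,0,0.2],[0,0,0.18],[0,0,0],[0,0,0]], "turn": [[0,0,0],[0,0,0],[0,0,0],[0,0,0],[0,0,0]], "grip": [1,1,1,1,1]}'
python3 -m creep '{"translation": [[0,0,0],[0,0,0],[0,0,0],[0,0,0],[0,0,0]], "turn": [[0,0,0],[0,0,0],[0,0,0],[0,0,0],[0,0,0]], "grip": [0.6,0.5,0.4,0.35,0.3]}' 20
python3 -m creep '{"translation": [[0,0,0],[0,0,0],[0,0,0],[0,0,0],[0,0,0]], "turn": [[0,0,0],[0,0,0],[0,0,0],[0,0,0],[0,0,0]], "grip": [0.2,0.1,0,0,0]}' 20
```

```text
time_s: 2.65
tool_pos: [0.4922, -0.3169, 0.1018]
tool_rot: [180.0, -0.0, 67.9]
force: [0.9, -0.1, 0.6]
grip_width: 0.0872
grasp_force: 0.0
time_s: 3.28
tool_pos: [0.4927, -0.3172, 0.0567]
tool_rot: [179.9, 0.0, 67.9]
force: [-0.4, 0.5, 0.7]
grip_width: 0.087
grasp_force: 0.0
time_s: 3.9
tool_pos: [0.4923, -0.3169, 0.0562]
tool_rot: [180.0, 0.0, 67.9]
force: [-0.6, -0.5, -0.0]
grip_width: 0.0452
grasp_force: 0.0
time_s: 4.53
tool_pos: [0.4923, -0.3169, 0.0562]
tool_rot: [180.0, 0.0, 67.9]
force: [0.3, -0.0, -0.5]
grip_width: 0.0337
grasp_force: 19.9
```

```bash
python3 -m creep '{"translation": [[0,0,-0.05],[0,0,-0.15],[0,0,-0.25],[0,0,-0.3],[0,0,-0.3]], "turn": [[0,0,0],[0,0,0],[0,0,0],[0,0,0],[0,0,0]], "grip": [0,0,0,0,0]}'
python3 -m creep '{"translation": [[0,0,-0.3],[0,0,-0.3],[0,0,-0.25],[0,0,-0.15],[0,0,0]], "turn": [[0,0,0],[0,0,0],[0,0,0],[0,0,0],[0,0,0]], "grip": [0,0,0,0,0]}'
python3 - <<'E'
from h import *
d=cam('side'); save(d,'lift.png'); w=cloud(d)
g=cv2.cvtColor(d['frame'],cv2.COLOR_RGB2GRAY)
# job label again by colour mask inside housing top
m=(abs(w[...,2]-.109)<.006)&(np.hypot(w[...,0]-.527,w[...,1]-.286)<.024)&(g>120)
P=w[m]; print(len(P),cv2.minAreaRect((P[:,:2]*1000).astype(np.float32)))
E
```

```text
time_s: 5.15
tool_pos: [0.4924, -0.317, 0.1418]
tool_rot: [180.0, 0.0, 67.9]
force: [0.3, 0.0, -0.9]
grip_width: 0.0342
grasp_force: 19.9
time_s: 5.78
tool_pos: [0.4927, -0.3173, 0.2214]
tool_rot: [179.9, 0.0, 67.9]
force: [-0.1, 0.4, -1.5]
grip_width: 0.0337
grasp_force: 19.9
289 ((528.3475341796875, 285.8377380371094), (27.70279884338379, 27.291208267211914), 12.576286315917969)
```

View pics/lift.png

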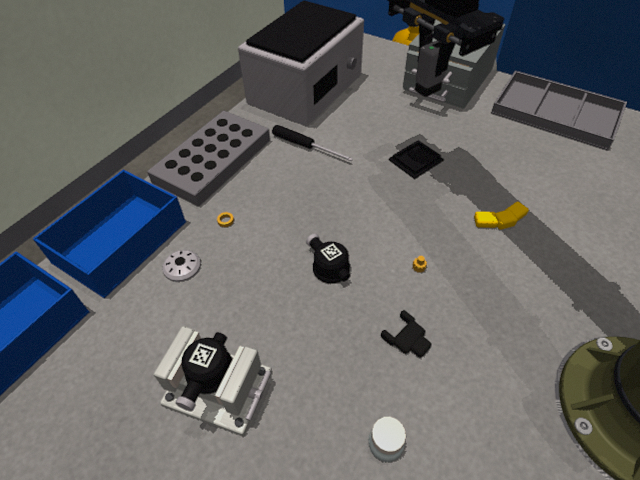

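The reader hangs upright in the gripper at about (432,80), and the dock at (416,158) is empty. I'll carry it to the label in a straight line, 20 rows.

```bash
python3 -m creep '{"translation": [[0.12,-0.04,0],[0.24,-0.08,0],[0.36,-0.12,0],[0.36,-0.12,0],[0.36,-0.12,0]], "turn": [[0,0,0],[0,0,0],[0,0,0],[0,0,0],[0,0,0]], "grip": [0,0,0,0,0]}' | head -3
python3 -m creep '{"translation": [[0.36,-0.12,0],[0.36,-0.12,0],[0.36,-0.12,0],[0.36,-0.12,0],[0.36,-0.12,0]], "turn": [[0,0,0],[0,0,0],[0,0,0],[0,0,0],[0,0,0]], "grip": [0,0,0,0,0]}' | head -3
python3 -m creep '{"translation": [[0.36,-0.12,0],[0.36,-0.12,0],[0.36,-0.12,0],[0.36,-0.12,0],[0.36,-0.12,0]], "turn": [[0,0,0],[0,0,0],[0,0,0],[0,0,0],[0,0,0]], "grip": [0,0,0,0,0]}' | head -3
python3 -m creep '{"translation": [[0.36,-0.12,0],[0.36,-0.12,0],[0.36,-0.12,0],[0.36,-0.12,0],[0.24,-0.12,0]], "turn": [[0,0,0],[0,0,0],[0,0,0],[0,0,0],[0,0,0]], "grip": [0,0,0,0,0]}'
```

```text
time_s: 6.45
tool_pos: [0.5, -0.1927, 0.2197]
tool_rot: [-180.0, -0.0, 68.0]
time_s: 7.08
tool_pos: [0.5092, -0.0415, 0.2198]
tool_rot: [-180.0, -0.0, 68.0]
time_s: 7.7
tool_pos: [0.5184, 0.1097, 0.2198]
tool_rot: [-180.0, 0.0, 68.0]
time_s: 8.32
tool_pos: [0.5241, 0.2528, 0.2196]
tool_rot: [-179.9, 0.0, 68.0]
force: [-0.2, 0.2, -1.4]
grip_width: 0.0338
grasp_force: 19.9
```

```bash
python3 -m creep '{"translation": [[0.2,-0.05,0],[0.13,-0.04,0],[0.07,-0.02,0],[0,0,0],[0,0,0]], "turn": [[0,0,0],[0,0,0],[0,0,0],[0,0,0],[0,0,0]], "grip": [0,0,0,0,0]}'
python3 - <<'E'
from h import *
for n in ['side','scene']:
    d=cam(n); w=cloud(d)
    u0=d['R']@[.528,.286,.18]+d['t']; p=d['K']@u0; p=p[:2]/p[2]; u,v=np.clip(p.astype(int),[120,100],[520,380])
    c=d['frame'][v-100:v+100,u-120:u+120,::-1]; cv2.imwrite(f'pics/at_{n}.png',cv2.resize(c,None,fx=1.66,fy=1.66) )
    W=w[(w[...,2]>.165)&(w[...,2]<.2)&(np.hypot(w[...,0]-.528,w[...,1]-.286)<.05)]
    if len(W): print(n,len(W),W.min(0),W.max(0),W.mean(0))
a,b=[cv2.imread(f'pics/at_{n}.png') for n in ('side','scene')]
cv2.imwrite('pics/at.png',np.hstack([a,b]))
E
```

```text
time_s: 8.95
tool_pos: [0.5301, 0.2818, 0.2202]
tool_rot: [180.0, 0.0, 67.8]
force: [-0.0, 0.2, -0.6]
grip_width: 0.0338
grasp_force: 19.9
scene 628 [0.52353737 0.25703376 0.17074105] [0.55250836 0.30694963 0.19996621] [0.54279901 0.28456612 0.18575252]
```

View pics/at.png

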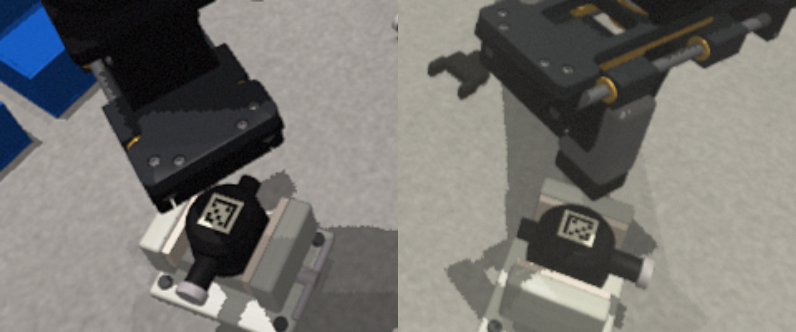

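Both crops show the reader upright above the vise label, at (222,212) in the left one and (578,228) in the right, with clear air below it. I'll make a 4 mm trim, then hold 2.5 s.

```bash
python3 -m creep '{"translation": [[0.04,-0.04,0],[0,0,0],[0,0,0],[0,0,0],[0,0,0]], "turn": [[0,0,0],[0,0,0],[0,0,0],[0,0,0],[0,0,0]], "grip": [0,0,0,0,0]}' | head -3
python3 -m creep '{"translation": [[0,0,0],[0,0,0],[0,0,0],[0,0,0],[0,0,0]], "turn": [[0,0,0],[0,0,0],[0,0,0],[0,0,0],[0,0,0]], "grip": [0,0,0,0,0]}' | head -3
python3 -m creep '{"translation": [[0,0,0],[0,0,0],[0,0,0],[0,0,0],[0,0,0]], "turn": [[0,0,0],[0,0,0],[0,0,0],[0,0,0],[0,0,0]], "grip": [0,0,0,0,0]}' | head -3
python3 -m creep '{"translation": [[0,0,0],[0,0,0],[0,0,0],[0,0,0],[0,0,0]], "turn": [[0,0,0],[0,0,0],[0,0,0],[0,0,0],[0,0,0]], "grip": [0,0,0,0,0]}' | head -3
python3 -m creep '{"translation": [[0,0,0],[0,0,0],[0,0,0],[0,0,0],[0,0,0]], "turn": [[0,0,0],[0,0,0],[0,0,0],[0,0,0],[0,0,0]], "grip": [0,0,0,0,0]}' | head -3
```

```text
time_s: 9.68
tool_pos: [0.5281, 0.2868, 0.2202]
tool_rot: [180.0, 0.0, 67.9]
time_s: 10.3
tool_pos: [0.528, 0.2869, 0.2202]
tool_rot: [180.0, 0.0, 67.9]
time_s: 10.92
tool_pos: [0.528, 0.2869, 0.2201]
tool_rot: [180.0, 0.0, 67.9]
time_s: 11.55
tool_pos: [0.5281, 0.2869, 0.2202]
tool_rot: [180.0, -0.0, 67.9]
time_s: 12.18
tool_pos: [0.528, 0.2869, 0.2201]
tool_rot: [180.0, 0.0, 67.9]
```

```bash
python3 -m creep '{"translation": [[-0.12,0.04,0],[-0.24,0.08,0],[-0.36,0.12,0],[-0.36,0.12,0],[-0.36,0.12,0]], "turn": [[0,0,0],[0,0,0],[0,0,0],[0,0,0],[0,0,0]], "grip": [0,0,0,0,0]}' | head -3
python3 -m creep '{"translation": [[-0.36,0.12,0],[-0.36,0.12,0],[-0.36,0.12,0],[-0.36,0.12,0],[-0.36,0.12,0]], "turn": [[0,0,0],[0,0,0],[0,0,0],[0,0,0],[0,0,0]], "grip": [0,0,0,0,0]}' | head -3
python3 -m creep '{"translation": [[-0.36,0.12,0],[-0.36,0.12,0],[-0.36,0.12,0],[-0.36,0.12,0],[-0.36,0.12,0]], "turn": [[0,0,0],[0,0,0],[0,0,0],[0,0,0],[0,0,0]], "grip": [0,0,0,0,0]}' | head -3
python3 -m creep '{"translation": [[-0.36,0.12,0],[-0.36,0.12,0],[-0.36,0.12,0],[-0.36,0.12,0],[-0.24,0.1,0]], "turn": [[0,0,0],[0,0,0],[0,0,0],[0,0,0],[0,0,0]], "grip": [0,0,0,0,0]}' | head -3
python3 -m creep '{"translation": [[-0.2,0.06,0],[-0.15,0.05,0],[0,0,0],[0,0,0],[0,0,0]], "turn": [[0,0,0],[0,0,0],[0,0,0],[0,0,0],[0,0,0]], "grip": [0,0,0,0,0]}'
```

```text
time_s: 12.8
tool_pos: [0.52, 0.1628, 0.2203]
tool_rot: [180.0, 0.0, 67.8]
time_s: 13.42
tool_pos: [0.5096, 0.0115, 0.2204]
tool_rot: [180.0, 0.0, 67.8]
time_s: 14.05
tool_pos: [0.4994, -0.1397, 0.2204]
tool_rot: [180.0, 0.0, 67.8]
time_s: 14.68
tool_pos: [0.4912, -0.2819, 0.2204]
tool_rot: [180.0, 0.0, 67.7]
time_s: 15.3
tool_pos: [0.4909, -0.3074, 0.2202]
tool_rot: [-180.0, -0.0, 68.0]
force: [0.2, 0.7, -2.0]
grip_width: 0.0339
grasp_force: 19.9
```

```bash
python3 -m creep '{"translation": [[-0.1,0.06,0],[0,0,0],[0,0,0.15],[0,0,0.25],[0,0,0.25]], "turn": [[0,0,0],[0,0,0],[0,0,0],[0,0,0],[0,0,0]], "grip": [0,0,0,0,0]}' | head -4
python3 -m creep '{"translation": [[0,0,0.25],[0,0,0.25],[0,0,0.2],[0,0,0.15],[0,0,0]], "turn": [[0,0,0],[0,0,0],[0,0,0],[0,0,0],[0,0,0]], "grip": [0,0,0,0,0]}'
```

```text
time_s: 15.92
tool_pos: [0.4917, -0.3173, 0.1667]
tool_rot: [-180.0, -0.0, 67.9]
force: [-1.1, -0.3, -1.4]
time_s: 16.55
tool_pos: [0.4913, -0.3173, 0.0991]
tool_rot: [-179.9, -0.0, 67.9]
force: [0.7, -0.2, -0.8]
grip_width: 0.0339
grasp_force: 19.9
```

```bash
python3 -m creep '{"translation": [[0,0.01,0.15],[0,0,0.15],[0,0,0.12],[0,0,0.07],[0,0,0]], "turn": [[0,0,0],[0,0,0],[0,0,0],[0,0,0],[0,0,0]], "grip": [0,0,0,0,0]}'
python3 -m creep '{"translation": [[0,0,0.02],[0,0,0.02],[0,0,0],[0,0,0],[0,0,0]], "turn": [[0,0,0],[0,0,0],[0,0,0],[0,0,0],[0,0,0]], "grip": [0,0,0,0,0]}'
```

```text
time_s: 17.18
tool_pos: [0.4924, -0.3178, 0.0604]
tool_rot: [-179.9, -0.0, 67.9]
force: [-0.4, -0.3, -1.6]
grip_width: 0.0336
grasp_force: 19.9
time_s: 17.8
tool_pos: [0.4928, -0.318, 0.0579]
tool_rot: [180.0, -0.0, 67.9]
force: [0.3, -0.5, -0.6]
grip_width: 0.0337
grasp_force: 19.9
```

```bash
python3 -m creep '{"translation": [[0,0,0.02],[0,0,0.01],[0,0,0],[0,0,0],[0,0,0]], "turn": [[0,0,0],[0,0,0],[0,0,0],[0,0,0],[0,0,0]], "grip": [0,0,0,0,0]}'
```

```text
time_s: 18.42
tool_pos: [0.4929, -0.318, 0.0561]
tool_rot: [180.0, -0.0, 67.9]
force: [-2.3, 2.3, 5.2]
grip_width: 0.0339
grasp_force: 19.9
```

The upward force shows contact with the dock floor. I'll open gradually, then withdraw.

```bash
python3 -m creep '{"translation": [[0,0,0],[0,0,0],[0,0,0],[0,0,0],[0,0,0]], "turn": [[0,0,0],[0,0,0],[0,0,0],[0,0,0],[0,0,0]], "grip": [0.42,0.5,0.6,0.8,1]}'
python3 -m creep '{"translation": [[0,0,0],[0,0,0],[0,0,0],[0,0,-0.1],[0,0,-0.3]], "turn": [[0,0,0],[0,0,0],[0,0,0],[0,0,0],[0,0,0]], "grip": [1,1,1,1,1]}'
python3 -m creep '{"translation": [[0,0,-0.4],[0,0,-0.4],[0,0,-0.4],[0,0,-0.4],[0,0,0]], "turn": [[0,0,0],[0,0,0],[0,0,0],[0,0,0],[0,0,0]], "grip": [1,1,1,1,1]}'
python3 -m creep '{"translation": [[0,0,0],[0,0,0],[0,0,0],[0,0,0],[0,0,0]], "turn": [[0,0,0],[0,0,0],[0,0,0],[0,0,0],[0,0,0]], "grip": [1,1,1,1,1]}' | head -2
python3 look.py end.png
```

```text
time_s: 19.05
tool_pos: [0.4927, -0.318, 0.0553]
tool_rot: [180.0, 0.0, 67.9]
force: [0.2, -0.3, -0.3]
grip_width: 0.0647
grasp_force: 0.0
time_s: 19.68
tool_pos: [0.4917, -0.3174, 0.0869]
tool_rot: [-179.8, -0.0, 67.9]
force: [-0.2, 0.2, -0.5]
grip_width: 0.0864
grasp_force: 0.0
time_s: 20.3
tool_pos: [0.4943, -0.319, 0.2191]
tool_rot: [179.6, 0.0, 67.9]
force: [0.3, -0.1, -0.8]
grip_width: 0.0872
grasp_force: 0.0
time_s: 20.92
tool_pos: [0.4927, -0.318, 0.2152]
20.975 [ 0.49265879 -0.31798498  0.21529245] [-1.79995749e+02 -7.35768872e-05  6.78582742e+01]
3085 [ 0.47232308 -0.34298818  0.0851544 ] [ 0.51589026 -0.29263808  0.09694215] ((494.2317810058594, -317.3492126464844), (45.243892669677734, 34.0281867980957), 66.73529052734375)
1992 [ 0.44845298 -0.36299923  0.01005466] [ 0.53494729 -0.26951339  0.01949712] ((491.4780578613281, -316.6138916015625), (78.11925506591797, 66.18089294433594), 71.07275390625)
```

View pics/end.png

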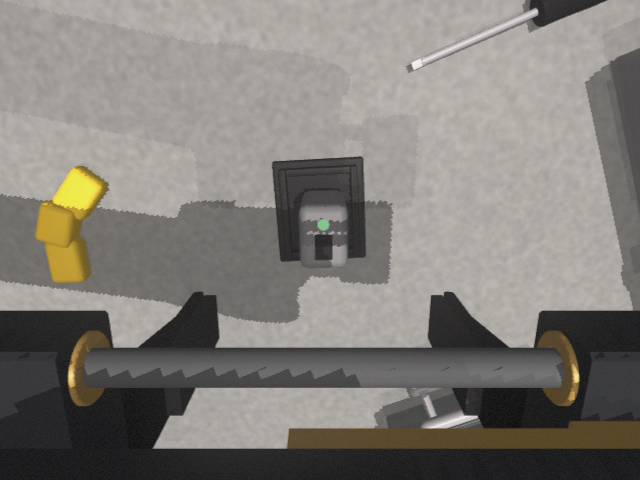

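The reader stands upright in the dock, its top at (323,229), about 1 mm from where it began. The fingers are clear.

```bash
python3 -c "
from cell import env
print(env.sign_off())"
```

```text
the job is handed in; nothing more can be done
None
```

The reader was held still about 60 mm above the vise label for roughly 2.5 s, then stood back in its dock within about 1 mm of its start and released; the job is handed in, though sign-off returned no verdict.

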